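# Post the worn pump body through the scrap bin's flap

## Task

Push the worn teal pump body along the feed shelf and in through the yellow swing flap until it drops down inside the blue scrap bin, then draw the fingers back out so that the flap hangs shut. Only push it: do not grip or lift it, and leave the spray can, the jar and the bearing where they are.

Things in the scene. Friction and masses are not known exactly. Their poses are not given: they have to be found in the camera images.
- sill (a point): Point on top of the feed shelf, midway across the flap opening, in the plane of the bin's front face. x points level into the bin (the way to push), y left, z up. The opening is 84 mm wide and 72 mm high above the shelf, under a yellow lintel 10 mm high and 10 mm thick. To follow the part in under the lintel the fingers must lean, tips forward, 20 to 45 degrees.
- bin: The blue scrap bin, fixed; its place and heading vary. Origin on the bench straight below the sill point, same axes. The bin reaches 255 mm in x, is 180 mm wide, and its clear cover's top is 186 mm above the bench. The level steel feed shelf, 170 mm wide, its top 100 mm above the bench, sticks out 250 mm towards the robot.
- guide_end (a point): Point on the shelf top, on its midline, 20 mm before the face, where the 22 mm high steel guides leave a 76 mm wide lane that runs on to the face. From 90 mm before the face to here they narrow like a funnel; farther out they run parallel, 162 mm apart.
- shelf_edge (a point): Middle of the shelf's free inner edge, inside the bin, 60 mm past the sill point, same height. Beyond it is a 96 mm drop to the bin floor: a part tips and falls in once its middle is pushed past this edge. The pump body's rear end is then about 5 mm past the face.
- flap (a joint): Yellow sheet-metal flap, 96 wide, 70 mm high, 0.12 kg, hung by its top edge 74 mm above the shelf, its plane 6 mm behind the sill point. Angle in rad: 0 hanging shut (lower edge 3 mm above the shelf), growing as the lower edge swings into the bin, at most 1.4. Swings freely, opens inward only, falls shut by its own weight in about a second.
- pump: The worn pump casting, teal-painted alloy, 110 mm long (x) by 48 wide (y) by 32 mm high, with a round boss 32 mm across on top that rises to 40 mm; about 0.45 kg. Origin at the centre of its underside, z up. It starts lying on the feed shelf, middle 155 to 180 mm before the flap, x axis roughly into the bin, up to 20 degrees askew and 20 mm off the midline.
- pump_mid (a point): The middle of the pump body's block, 16 mm above its underside.
- spray: Bystander: red spray can with a white label, 56 mm across, 150 mm tall, upright on the bench beside the feed shelf. Origin at the centre of its underside.
- jar: Bystander: amber glass jar with a black cap, 60 mm across, 85 mm tall, upright on the bench beside the feed shelf. Origin at the centre of its underside.
- bearing: Bystander: steel bearing ring, 62 mm across, 18 mm high, flat on the bench beside the feed shelf. Origin at the centre of its underside.
There are look-alikes about, which are no part of the job. Of the things shaped like the pump, the teal one is meant.

How it is judged:
By the outcome, as a careful person would: the job done as asked, in the order asked, and still so for the second after the job is handed in, with the robot touching nothing.
It also fails if it takes over 40 s, if anything falls off the work surface, if the arm or the gripper's body presses on something with over 40 N, if the wrist force passes 120 N, or if a joint passes its speed limit or range.

## Robot

A 6-joint arm with a two-finger parallel gripper is mounted at the origin on the work surface. World frame = base frame: x ahead of the robot, y to its left, z up, the work surface at z = 0. Lengths are in m, angles in rad, forces in N, time in s.
With the tool pointing down it reaches from about 0.3 to 0.775 m from the base axis. Payload 14.6 kg.
Tool frame: the origin (TCP) lies midway between the tips of the shut fingers; the grasp point (between the pads) lies 19 mm behind it (ctrl.tcp_to_grasp is the distance from the TCP to the grasp point, in m); x points along the fingers, y is the direction in which the jaws open and shut, and the axes are right-handed (so a half turn about x gives the same grasp; the last joint's range is limited). The gripper opens to 94 mm and grips with 3 to 60 N. Pads are 16 mm wide; open, the fingers measure 119 mm over their backs; the gripper's body (75 mm by 177 mm) begins 78 mm behind the grasp point.
Start: joints at [1.194, 0.3, 1.521, -0, 1.321, -0.067], TCP at [0.168, 0.524, 0.205] pointing down, gripper open.
Joint ranges: [-3.03, 3.03], [-0.79, 2.21], [0.23, 2.52], [-1.04, 4.18], [0, 3.07], [-2.55, 2.55]. Speed limits (rad/s): [2.22, 2.22, 2.57, 3.14, 3.14, 3.14].

## Interface

Orientations are given as [roll, pitch, yaw] about the fixed x, y, z axes, in that order (R = Rz(yaw) Ry(pitch) Rx(roll)).
In Python, from station import ctrl gives the robot as it stands.
- The arm moves only by the tool jog_arm, never from a script. Its argument "rows" is one flat list of numbers, 7 for each row, row after row: the shift along the world's x, y, z in m, then the turn, a rotation vector about the world's x, y, z in degrees, then the closure, from 0 (fully open) to 1 (shut). A call has 1 to 8 rows; each row shifts and turns the commanded pose from where the row before left it; what a row does not reach is not made up. A row lasts 1/12 s, in which the tool goes at most 41.7 mm and 7.16 degrees, less where a joint would pass 70% of its speed; a pose out of reach is approached as far as the arm can. A call with a gripper value outside its range is refused whole. The fingers move at their own pace and stop on an object; "squeeze" is the grip in N (left out, the last holds). Time passes only in rows, so rows that do not move let the fingers close. It gives the time, the measured TCP pose, the force and the opening at its end, in the units of the state.
- ctrl.get_obs(): the state, without advancing time (a new reading comes with each control period).
- ctrl.camera(name): name is "scene" or "top" or "wrist"; returns (picture, depth): 400x640x3 uint8, red, green, blue; 400x640 float32, m along the optical axis (not along the pixel's ray), 0 where there is no reading.
- ctrl.camera_model(name): a dict with "K" (3x3 intrinsics, pixels), "extrinsics" (4x4, takes a point from camera to world coordinates). Camera axes: x right, y down, z forward; pixel columns grow to the right and rows downward; lengths in m; the calibration is good to about 2 mm. A picture is of the moment at which its call begins: read the wrist's pose just before it. camera_model takes no time and is no camera call; for the wrist camera it gives the pose at the moment of the call.
- ctrl.hand_in(): hands the job in, once; it reports no verdict.
The state is a dict: "time_s": time; "qpos": joint angles; "joint_vel": joint speeds; "tau": joint torques, N m; "ee_pos": TCP position; "eef_rot": TCP orientation; "force": force on the tool from outside, world axes, zero at the start; "moment": the same for the moment, N m; "grip_width": finger opening in m.
Only numpy, scipy, OpenCV 4.12 (cv2) and the standard library are available. Lean on these libraries where they do the work, as an engineer would, in place of code of your own. Each camera call takes 0.05 s, during which the arm holds its last target.

## Working session

There is one attempt and no reset: what is moved stays moved. The work goes in short steps, Python scripts to look and compute and a tool call to move; the robot and the scene stay as the last step left them, time stands still between calls to the robot, and variables do not carry over. Pictures are saved under pics/ and viewed, and the job is handed in when it is done.

Besides the shell and the picture viewer there is one more tool, called by a JSON object that holds its "name" and its "arguments", one argument or row to a line. jog_arm: Moves the arm, as the interface text tells. Its arguments: {"type":"object","properties":{"rows":{"type":"array"},"squeeze":{"type":"number"}},"required":["rows"]}

```bash
ls; mkdir -p pics
python3 - <<'E'
from station import ctrl
import cv2,numpy as np
for n in ["scene","top"]:
    p,d=ctrl.camera(n); cv2.imwrite(f"pics/{n}0.png",p[:,:,::-1]); np.savez(f"pics/{n}0.npz",p=p,d=d,K=ctrl.camera_model(n)["K"],E=ctrl.camera_model(n)["extrinsics"])
    print(n,ctrl.camera_model(n))
o=ctrl.get_obs();print(o)
E
```

```text
pics
scene {'K': array([[443.59264817,   0.        , 320.22464352],
       [  0.        , 443.59264817, 185.196099  ],
       [  0.        ,   0.        ,   1.        ]]), 'extrinsics': array([[ 0.73099991,  0.50855035, -0.45498975,  1.00100338],
       [ 0.68217116, -0.5610202 ,  0.46893372, -0.39322044],
       [-0.01678203, -0.6531714 , -0.7570241 ,  0.83990007],
       [ 0.        ,  0.        ,  0.        ,  1.        ]])}
top {'K': array([[480.35794358,   0.        , 318.19394248],
       [  0.        , 480.35794358, 207.36515713],
       [  0.        ,   0.        ,   1.        ]]), 'extrinsics': array([[ 0.02378642, -0.99466114,  0.10041624,  0.49623355],
       [-0.99971038, -0.02403324, -0.0012488 ,  0.0395707 ],
       [ 0.00365546, -0.10035745, -0.99494473,  1.04092362],
       [ 0.        ,  0.        ,  0.        ,  1.        ]])}
{'time_s': 0.1, 'qpos': array([ 1.19440571e+00,  3.00437290e-01,  1.52150229e+00,  9.01294633e-06,
        1.32066849e+00, -6.66132161e-02]), 'joint_vel': array([ 0.00087423, -0.00364771, -0.0029359 ,  0.00073307,  0.00074586,
       -0.00080741]), 'tau': array([ 2.04378237e-03, -5.32640219e+01, -3.53283691e+01,  7.09781866e-02,
        2.34365434e-02, -7.67713641e-05]), 'ee_pos': array([0.16759176, 0.52361259, 0.2049382 ]), 'eef_rot': array([-1.646007  ,  1.56978087, -1.95578663]), 'force': array([ 0.01239673,  0.62670077, -0.9698339 ]), 'moment': array([0.00170497, 0.05206176, 0.06867562]), 'grip_width': 0.0934776995639561}
```

View pics/scene0.png

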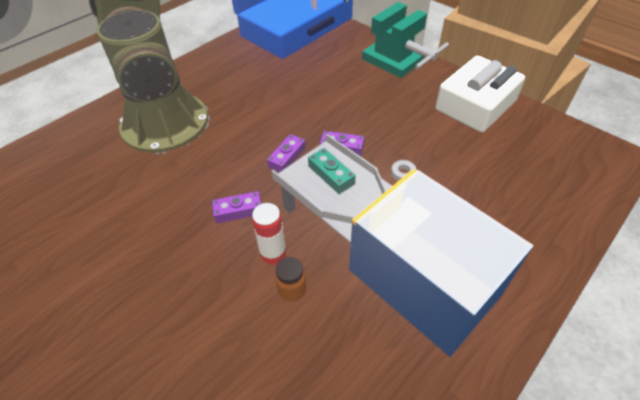

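View pics/top0.png

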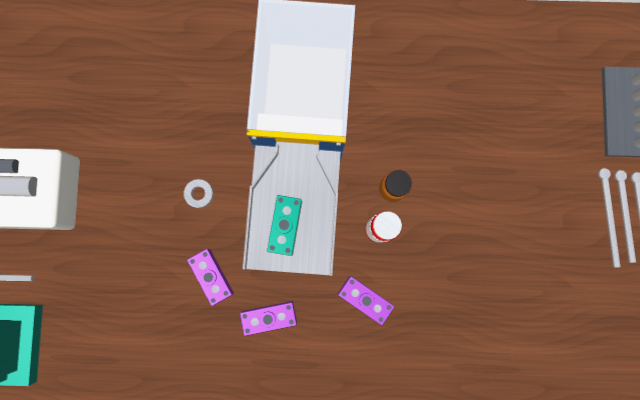

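```bash
cat > h.py <<'E'
import numpy as np,cv2
def load(n):
    z=np.load(n); return z['p'],z['d'],z['K'],z['E']
def ray(uv,K,E,z):
    uv=np.atleast_2d(np.asarray(uv,float)); r=np.c_[(uv[:,0]-K[0,2])/K[0,0],(uv[:,1]-K[1,2])/K[1,1],np.ones(len(uv))]@E[:3,:3].T
    o=E[:3,3]; t=(z-o[2])/r[:,2]; return o+r*t[:,None]
def dep(p_d,K,E):
    h,w=p_d.shape; u,v=np.meshgrid(np.arange(w),np.arange(h))
    c=np.stack([(u-K[0,2])/K[0,0]*p_d,(v-K[1,2])/K[1,1]*p_d,p_d],-1)
    return c@E[:3,:3].T+E[:3,3]
def mask(p,lo,hi):
    return cv2.inRange(cv2.cvtColor(p,cv2.COLOR_RGB2HSV),lo,hi)
def big(m):
    c,_=cv2.findContours(m,cv2.RETR_EXTERNAL,cv2.CHAIN_APPROX_NONE); return max(c,key=cv2.contourArea)
E
python3 - <<'E'
from h import *
for n in ['top','scene']:
    p,d,K,E=load(f'pics/{n}0.npz'); W=dep(d,K,E)
    m=mask(p,(75,90,50),(92,255,255)); 
    m[:, :200]=0; m[:130]=0
    c=big(m).reshape(-1,2); print(n,'teal',c.min(0),c.max(0))
    if n=='top':
        w=ray(c,K,E,0.132)[:,:2]
        r=cv2.minAreaRect((w*1000).astype(np.float32)); print(r, cv2.boxPoints(r))
    mm=m>0; q=W[mm]; q=q[(q[:,2]>.125)&(q[:,2]<.137)]; print('top pts',len(q),np.median(q,0)); 
    r=cv2.minAreaRect((q[:,:2]*1000).astype(np.float32)); print(r)
    y=mask(p,(20,150,120),(32,255,255)); c=big(y).reshape(-1,2); print('yellow',c.min(0),c.max(0))
    q=W[y>0]; print(np.percentile(q[:,2],[5,50,95]))
    w=ray(c,K,E,0.182)[:,:2]; r=cv2.minAreaRect((w*1000).astype(np.float32)); print(r,cv2.boxPoints(r))
# shelf from depth
p,d,K,E=load('pics/top0.npz'); W=dep(d,K,E)
s=(np.abs(W[...,2]-.1)<.006); s[:130]=0
c=big(s.astype(np.uint8)*255); w=W[s]
print(c.reshape(-1,2).min(0),c.reshape(-1,2).max(0))
ww=ray(c.reshape(-1,2),K,E,.1)[:,:2]*1000
r=cv2.minAreaRect(ww.astype(np.float32));print('shelf',r,cv2.boxPoints(r))
s=(W[...,2]>.176)&(W[...,2]<.196); s[:,:230]=0;s[:,360:]=0
c=big(s.astype(np.uint8)*255);ww=ray(c.reshape(-1,2),K,E,.186)[:,:2]*1000
r=cv2.minAreaRect(ww.astype(np.float32));print('cover',r,cv2.boxPoints(r))
b=cv2.resize(p[120:290,200:440],None,fx=3.3,fy=3.3,interpolation=cv2.INTER_CUBIC);cv2.imwrite('pics/crop0.png',b[:,:,::-1])
E
```

```text
top teal [267 195] [301 255]
((553.233154296875, 102.1485366821289), (47.51905059814453, 109.4014663696289), 81.61922454833984) [[495.65356   86.615425]
 [603.8868    70.67004 ]
 [610.81274  117.68165 ]
 [502.57953  133.62704 ]]
top pts 1043 [0.55057223 0.10183905 0.13237645]
((553.3850708007812, 102.04779815673828), (47.87511444091797, 109.65457916259766), 81.81317901611328)
yellow [247 130] [345 143]
[0.11507132 0.18193329 0.1848326 ]
((710.1552124023438, 82.35018157958984), (179.8595428466797, 17.295652389526367), 87.19647979736328) [[697.1192     -7.0489807]
 [714.3941     -7.894928 ]
 [723.1912    171.74934  ]
 [705.9163    172.59529  ]]
scene teal [309 151] [354 186]
top pts 544 [0.5667219  0.09265026 0.13208576]
((555.9947509765625, 101.03009033203125), (47.91256332397461, 108.56222534179688), 81.73550415039062)
yellow [392 171] [413 188]
[0.15299357 0.18177258 0.18315532]
((714.917724609375, 134.80599975585938), (64.19239807128906, 3.9526803493499756), 84.51248931884766) [[709.8811  103.04589]
 [713.8157  102.6679 ]
 [719.95435 166.5661 ]
 [716.0198  166.94409]]
[246 141] [335 274]
shelf ((592.234130859375, 88.25468444824219), (163.0784149169922, 256.5274963378906), 87.10535430908203) [[4.6001633e+02 1.3296783e+01]
 [7.1621655e+02 3.4223938e-01]
 [7.2445190e+02 1.6321259e+02]
 [4.6825171e+02 1.7616713e+02]]
cover ((837.4644775390625, 75.51605987548828), (180.09962463378906, 263.1679382324219), 87.12953186035156) [[701.5361     -7.8312836]
 [964.37384   -21.010254 ]
 [973.3929    158.8634   ]
 [710.5551    172.04237  ]]
```

```bash
sleep 0
```

```text
(no output)
```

View pics/crop0.png

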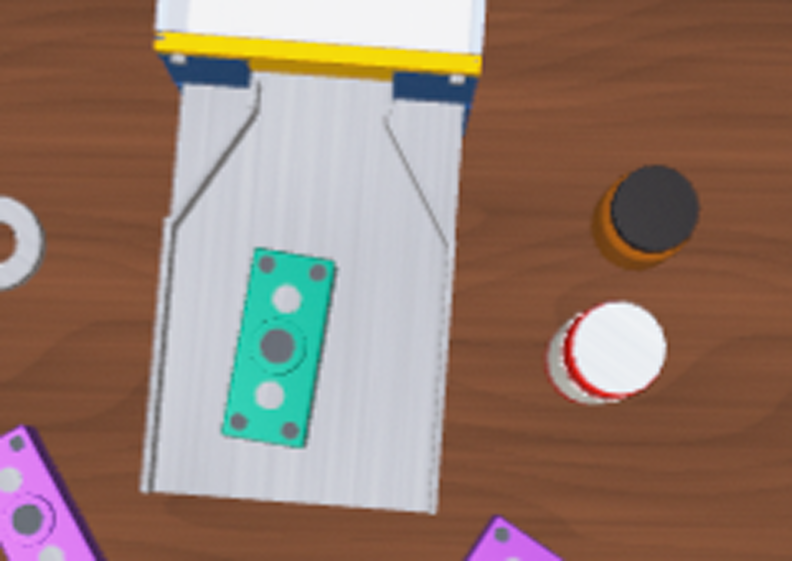

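Candidates in the top picture: the teal casting (285,225) on the feed shelf, and purple ones at (209,277), (268,319) and (366,300) on the bench. The teal one on the shelf is meant, by colour and place. The crop confirms it: a teal block with a boss, pointing at the funnel.

```bash
cat >> h.py <<'E'
from scipy.spatial.transform import Rotation as Ro
S=np.array([.714,.082,.1]); H=np.deg2rad(-2.87)
def b2w(x,y): return S[:2]+np.array([x*np.cos(H)-y*np.sin(H),x*np.sin(H)+y*np.cos(H)])
def w2b(p):
    d=np.asarray(p)[:2]-S[:2]; return np.array([d[0]*np.cos(H)+d[1]*np.sin(H),-d[0]*np.sin(H)+d[1]*np.cos(H)])
def tool(yaw_deg,lean_deg,sgn):
    a=np.deg2rad(yaw_deg);t=np.deg2rad(lean_deg)
    x=np.array([np.sin(t)*np.cos(a),np.sin(t)*np.sin(a),-np.cos(t)]);y=sgn*np.array([-np.sin(a),np.cos(a),0])
    return Ro.from_matrix(np.c_[x,y,np.cross(x,y)])
E
python3 - <<'E'
from h import *
from station import ctrl
o=ctrl.get_obs(); R=Ro.from_euler('xyz',o['eef_rot']); print(R.as_matrix().round(2),o['ee_pos'])
for s in (1,-1):
    T=tool(-8.4,35,s); print(s,(T*R.inv()).as_rotvec(degrees=True).round(2))
    # check yaw first, then lean
    T0=tool(-8.4,0,s); print((T0*R.inv()).as_rotvec(degrees=True).round(2),(T*T0.inv()).as_rotvec(degrees=True).round(2))
print(b2w(-250,17),w2b([.4989,.1102]))
E
```

```text
[[-0.    0.3   0.95]
 [-0.    0.95 -0.3 ]
 [-1.   -0.   -0.  ]] [0.16759176 0.52361259 0.2049382 ]
1 [ -7.87 -34.15   9.07]
[ 0.06 -0.02  9.35] [ -5.11 -34.62  -0.  ]
-1 [  50.24  -11.75 -163.14]
[-3.0000e-02 -8.0000e-02 -1.7065e+02] [ -5.11 -34.62  -0.  ]
[-248.12123759   29.57817831] [-0.21624218  0.01739457]
```

{"name": "jog_arm", "arguments": {
  "rows": [0.018,-0.0255,0,-1.31,-5.69,1.51,0.78,0.018,-0.0255,0,-1.31,-5.69,1.51,0.78,0.018,-0.0255,0,-1.31,-5.69,1.51,0.78,0.018,-0.0255,0,-1.31,-5.69,1.51,0.78,0.018,-0.0255,0,-1.31,-5.69,1.51,0.78,0.018,-0.0255,0,-1.31,-5.69,1.51,0.78,0.018,-0.0255,0,0,0,0,0.78,0.018,-0.0255,0,0,0,0,0.78]
}}

```text
time_s: 0.77
ee_pos: [0.3113, 0.3187, 0.2047]
eef_rot: [-0.001, 0.96, -0.144]
force: [0.9, 1.3, 0.4]
grip_width: 0.044
```

{"name": "jog_arm", "arguments": {
  "rows": [0.018,-0.0255,0,0,0,0,0.78,0.018,-0.0255,0,0,0,0,0.78,0.018,-0.0255,0,0,0,0,0.78,0.018,-0.0255,0,0,0,0,0.78,0.018,-0.0255,0,0,0,0,0.78,0.018,-0.0255,0,0,0,0,0.78,0.018,-0.0255,0,0,0,0,0.78,0,0,0,0,0,0,0.78]
}}

```text
time_s: 1.43
ee_pos: [0.4395, 0.1374, 0.2055]
eef_rot: [0.001, 0.96, -0.15]
force: [-0.8, -0.7, -0.5]
grip_width: 0.0208
```

```bash
cat > st.py <<'E'
from h import *
from station import ctrl
import sys
n=sys.argv[1] if len(sys.argv)>1 else None
o=ctrl.get_obs();R=Ro.from_euler('xyz',o['eef_rot']).as_matrix()
print('t',o['time_s'],'tcp',o['ee_pos'].round(4),'F',o['force'].round(1),'w',round(o['grip_width'],4))
x=R[:,0];y=R[:,1];print('bin',(w2b(o['ee_pos'])*1000).round(1),'z',round(o['ee_pos'][2]-.1,4),'lean',np.degrees(np.arctan2(np.hypot(x[0],x[1]),-x[2])).round(2),'fingeryaw',np.degrees(np.arctan2(-y[0],y[1])).round(2),'leanyaw',np.degrees(np.arctan2(x[1],x[0])).round(2),'yz',y[2].round(3))
if n:
  for c in sys.argv[2:]:
    p,d=ctrl.camera(c);m=ctrl.camera_model(c);np.savez(f'pics/{c}{n}.npz',p=p,d=d,K=m['K'],E=m['extrinsics']);cv2.imwrite(f'pics/{c}{n}.png',p[:,:,::-1])
    if c!='wrist':
      K,E=m['K'],m['extrinsics'];k=mask(p,(75,90,50),(92,255,255));k[:,:200]=0;k[:130 if c=='top' else 100]=0
      W=dep(d,K,E);q=W[(k>0)&(W[...,2]>.128)&(W[...,2]<.137)]
      if len(q)>100:
        B=np.array([w2b(v) for v in q])*1000;r=cv2.minAreaRect(B.astype(np.float32));print(c,len(q),r)
E
python3 st.py 1 top scene
```

```text
t 1.4333 tcp [0.4395 0.1374 0.2055] F [-0.8 -0.7 -0.5] w 0.0208
bin [-277.    41.6] z 0.1055 lean 35.02 fingeryaw -8.64 leanyaw -8.6 yz 0.001
top 1039 ((-161.466552734375, 12.122476577758789), (47.70486831665039, 109.63209533691406), 84.50509643554688)
scene 533 ((-159.08880615234375, 10.990234375), (48.182579040527344, 108.3746109008789), 85.23739624023438)
```

{"name": "jog_arm", "arguments": {
  "rows": [0.0095,-0.0075,-0.015,0,0,0,0.78,0.0095,-0.0075,-0.02,0,0,0,0.78,0.0095,-0.0075,-0.025,0,0,0,0.78,0,0,-0.02,0,0,0,0.78,0,0,-0.0155,0,0,0,0.78,0,0,0,0,0,0,0.78]
}}

```text
time_s: 2.03
ee_pos: [0.4644, 0.1194, 0.1069]
eef_rot: [-0.002, 0.965, -0.146]
force: [-0.2, -0.8, 0.5]
grip_width: 0.0208
```

```bash
python3 st.py 2 top scene wrist
```

```text
t 2.0333 tcp [0.4644 0.1194 0.1069] F [-0.2 -0.8  0.5] w 0.0208
bin [-251.2   24.9] z 0.0069 lean 34.73 fingeryaw -8.29 leanyaw -8.38 yz -0.001
top 1045 ((-161.33917236328125, 12.208856582641602), (47.74903869628906, 109.70542907714844), 84.54724884033203)
scene 522 ((-159.21392822265625, 11.060386657714844), (47.42735290527344, 109.7665023803711), 84.17340850830078)
```

View pics/scene2.png

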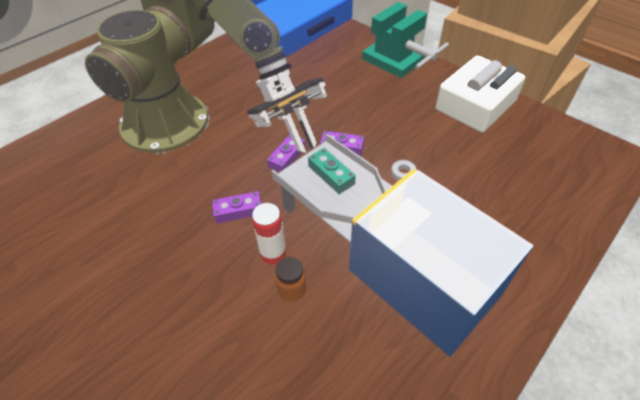

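View pics/wrist2.png

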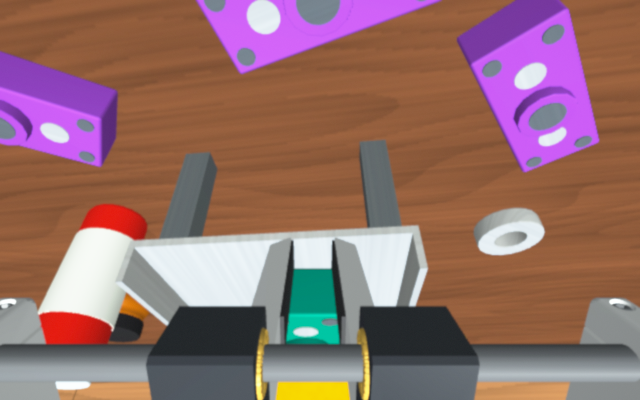

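View pics/top2.png

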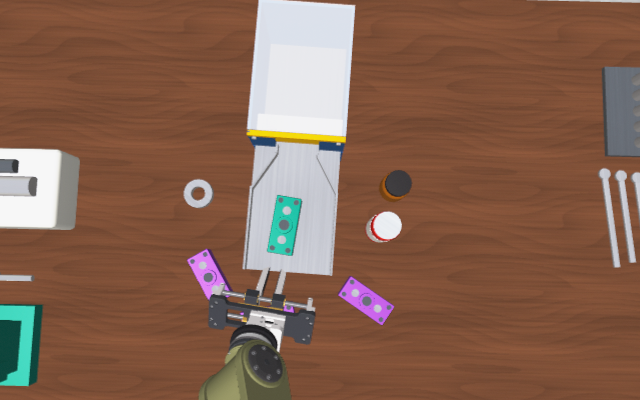

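{"name": "jog_arm", "arguments": {
  "rows": [0.008,-0.0025,0.002,0,0,0,0.78,0.008,-0.0025,0.002,0,0,0,0.78,0.006,-0.0025,0,0,0,0,0.78,0.005,-0.0008,0,0,0,0,0.78,0.006,-0.0009,0,0,0,0,0.78,0.008,-0.0012,0,0,0,0,0.78,0.008,-0.0012,0,0,0,0,0.78,0.008,-0.0012,0,0,0,0,0.78]
}}

```text
time_s: 2.85
ee_pos: [0.5234, 0.1062, 0.1144]
eef_rot: [0.002, 0.96, -0.144]
force: [-5.9, 1.0, 5.4]
grip_width: 0.0206
```

```bash
python3 st.py 3 top scene
```

```text
t 2.85 tcp [0.5234 0.1062 0.1144] F [-5.9  1.   5.4] w 0.0206
bin [-191.5   14.7] z 0.0144 lean 35.02 fingeryaw -8.37 leanyaw -8.26 yz 0.001
top 1021 ((-130.39454650878906, 8.91514778137207), (47.76724624633789, 109.57266235351562), 84.7364501953125)
scene 558 ((-126.37364196777344, 7.567852020263672), (48.23553466796875, 110.59059143066406), 84.33871459960938)
```

{"name": "jog_arm", "arguments": {
  "rows": [0.0074,-0.0015,-0.001,0,0,0.66,0.78,0.0074,-0.0015,-0.001,0,0,0.66,0.78,0.0074,-0.0015,-0.001,0,0,0.66,0.78,0.0074,-0.0015,0,0,0,0.66,0.78,0.0074,-0.0015,0,0,0,0.66,0.78,0.0074,-0.0015,0,0,0,0.66,0.78,0.0074,-0.0015,0,0,0,0.66,0.78,0.0074,-0.0015,0,0,0,0.66,0.78]
}}

```text
time_s: 3.62
ee_pos: [0.5821, 0.0942, 0.111]
eef_rot: [0.002, 0.961, -0.052]
force: [-5.3, 0.6, 3.8]
grip_width: 0.0203
```

```bash
python3 st.py 4 top scene
```

```text
t 3.6167 tcp [0.5821 0.0942 0.111 ] F [-5.3  0.6  3.8] w 0.0203
bin [-132.4    5.6] z 0.011 lean 34.96 fingeryaw -3.06 leanyaw -2.98 yz 0.001
top 997 ((-70.54862976074219, 5.568864822387695), (110.41832733154297, 47.40332794189453), 0.0339849479496479)
scene 472 ((-76.24148559570312, 4.426275253295898), (47.76481628417969, 90.5938949584961), 89.43785095214844)
```

View pics/top4.png

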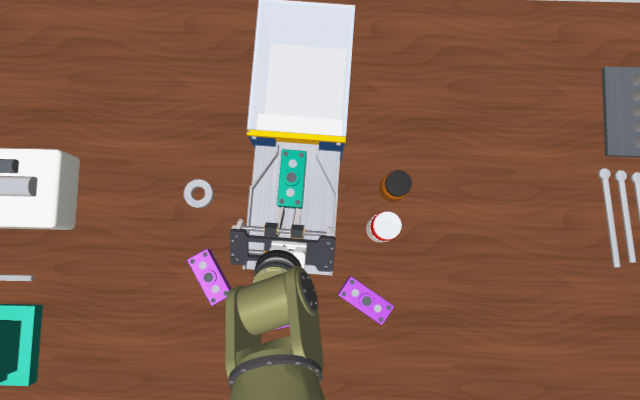

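View pics/scene4.png

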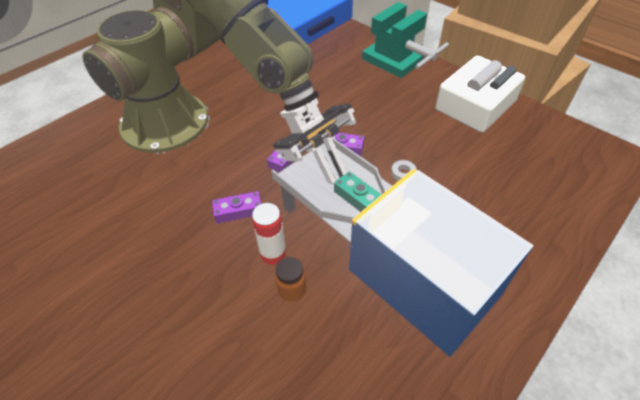

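{"name": "jog_arm", "arguments": {
  "rows": [0.008,-0.0005,0,0,0,0,0.78,0.008,-0.0005,0,0,0,0,0.78,0.008,-0.0005,0,0,0,0,0.78,0.008,-0.0005,0,0,0,0,0.78,0.008,-0.0005,0,0,0,0,0.78,0.008,-0.0005,0,0,0,0,0.78,0.008,-0.0005,0,0,0,0,0.78,0.008,-0.0005,0,0,0,0,0.78]
}}

```text
time_s: 4.38
ee_pos: [0.647, 0.09, 0.1108]
eef_rot: [0.002, 0.96, -0.053]
force: [-6.1, 0.1, 2.4]
grip_width: 0.0208
```

```bash
python3 st.py 5 top scene
```

```text
t 4.3833 tcp [0.647  0.09   0.1108] F [-6.1  0.1  2.4] w 0.0208
bin [-67.4   4.6] z 0.0108 lean 34.97 fingeryaw -3.1 leanyaw -3.02 yz 0.001
top 564 ((-28.560272216796875, 4.840600967407227), (47.38490676879883, 65.10405731201172), 89.88159942626953)
scene 145 ((-44.99595260620117, 3.2905845642089844), (24.845142364501953, 45.1747932434082), 1.4859310388565063)
```

View pics/top5.png

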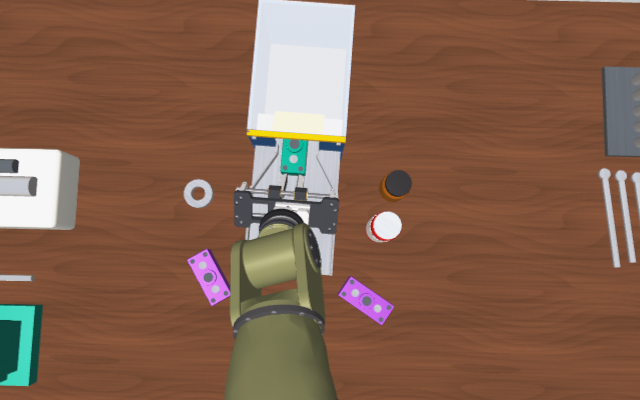

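View pics/scene5.png

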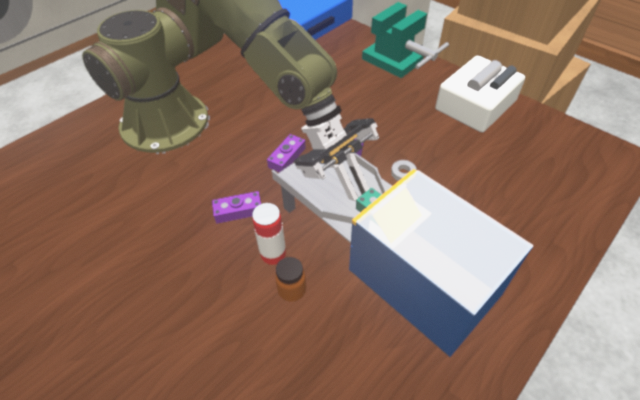

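{"name": "jog_arm", "arguments": {
  "rows": [0.008,-0.0005,0,0,0,0,0.78,0.008,-0.0005,0,0,0,0,0.78,0.008,-0.0005,0,0,0,0,0.78,0.008,-0.0005,0,0,0,0,0.78,0.008,-0.0005,0,0,0,0,0.78,0.008,-0.0005,0,0,0,0,0.78,0.008,-0.0005,0,0,0,0,0.78]
}}

```text
time_s: 5.07
ee_pos: [0.7031, 0.0864, 0.1108]
eef_rot: [0.002, 0.96, -0.053]
force: [-4.9, 0.1, 0.1]
grip_width: 0.0208
```

```bash
python3 st.py 6 top scene
```

```text
t 5.0667 tcp [0.7031 0.0864 0.1108] F [-4.9  0.1  0.1] w 0.0208
bin [-11.2   3.9] z 0.0108 lean 34.98 fingeryaw -3.1 leanyaw -3.02 yz 0.001
top 105 ((-1.0312669277191162, 4.304525375366211), (47.25211715698242, 9.656784057617188), 89.39437103271484)
```

View pics/top6.png

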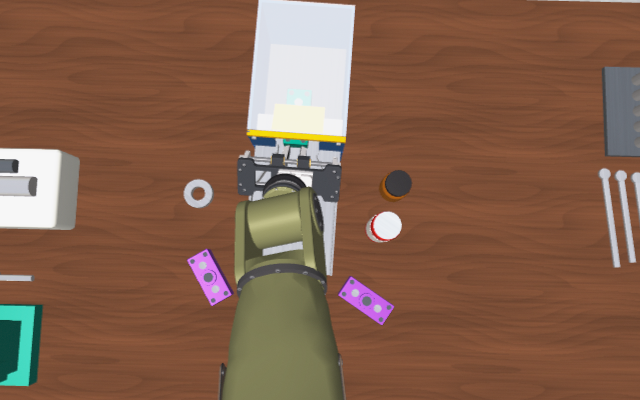

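View pics/scene6.png

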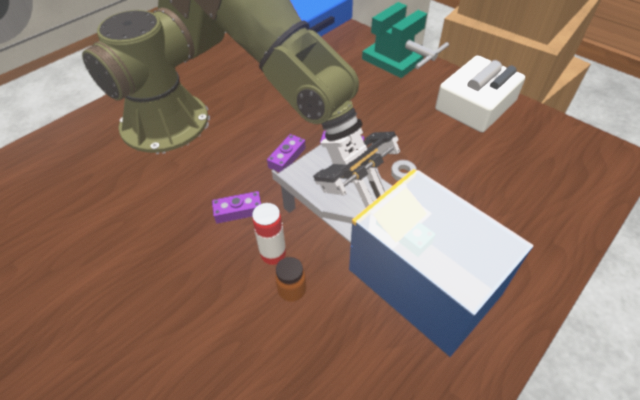

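{"name": "jog_arm", "arguments": {
  "rows": [0.006,-0.0003,0,0,0,0,0.78,0.006,-0.0003,0,0,0,0,0.78,0.005,-0.0003,0,0,0,0,0.78,0.004,-0.0002,0,0,0,0,0.78,0.003,-0.0002,0,0,0,0,0.78,0,0,0,0,0,0,0.78]
}}

```text
time_s: 5.67
ee_pos: [0.727, 0.0852, 0.1114]
eef_rot: [0.002, 0.959, -0.052]
force: [-0.1, 0.0, -0.2]
grip_width: 0.0206
```

```bash
python3 st.py 7 top scene
```

```text
t 5.6667 tcp [0.727  0.0852 0.1114] F [-0.1  0.  -0.2] w 0.0206
bin [12.8  3.9] z 0.0114 lean 35.06 fingeryaw -3.1 leanyaw -2.99 yz 0.001
```

View pics/top7.png

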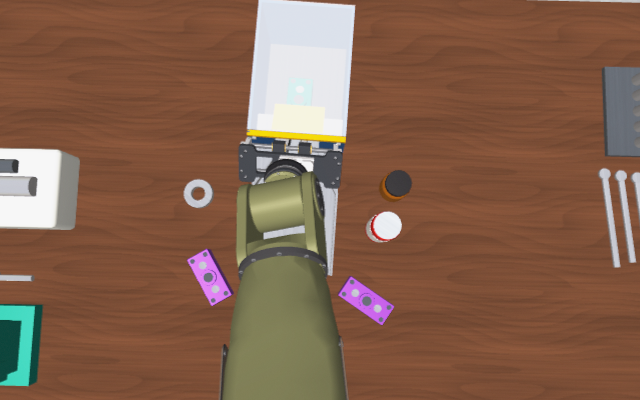

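View pics/scene7.png

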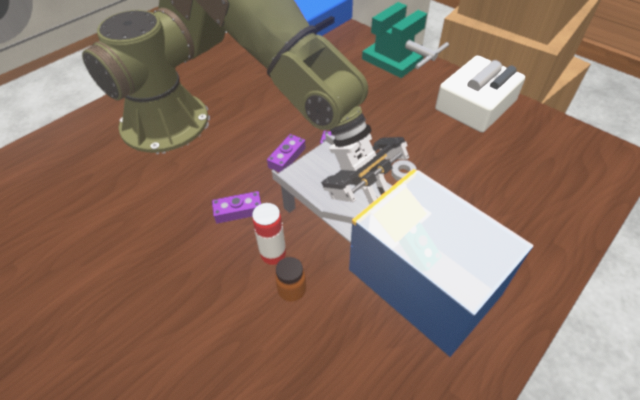

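{"name": "jog_arm", "arguments": {
  "rows": [0,0,0,0,0,0,0.78,0,0,0,0,0,0,0.78,0,0,0,0,0,0,0.78,0,0,0,0,0,0,0.78]
}}

```text
time_s: 6.1
ee_pos: [0.7263, 0.0852, 0.1109]
eef_rot: [0.002, 0.96, -0.053]
force: [-0.2, 0.6, -0.1]
grip_width: 0.0208
```

```bash
python3 st.py 8 top scene
python3 - <<'E'
from h import *
a=cv2.imread('pics/scene8.png')[160:350,330:550];b=cv2.imread('pics/top8.png')[0:170,220:380]
a=cv2.resize(a,(440,380),interpolation=3);b=cv2.resize(b,(357,380),interpolation=3)
cv2.imwrite('pics/c8.png',np.hstack([a,b]))
E
```

```text
t 6.1 tcp [0.7263 0.0852 0.1109] F [-0.2  0.6 -0.1] w 0.0208
bin [12.1  3.8] z 0.0109 lean 34.99 fingeryaw -3.1 leanyaw -3.01 yz 0.001
```

View pics/c8.png

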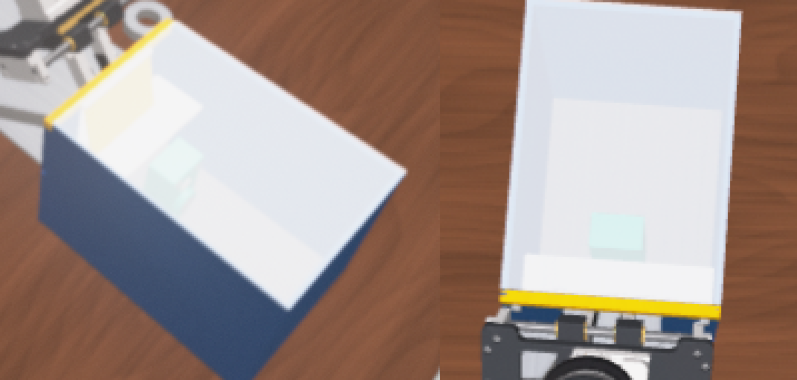

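{"name": "jog_arm", "arguments": {
  "rows": [-0.008,0.0004,0,0,0,0,0.78,-0.012,0.0006,0,0,0,0,0.78,-0.012,0.0006,0,0,0,0,0.78,-0.012,0.0006,0,0,0,0,0.78,-0.012,0.0006,0,0,0,0,0.78,-0.012,0.0006,0,0,0,0,0.78,-0.012,0.0006,0,0,0,0,0.78,-0.012,0.0006,0,0,0,0,0.78]
}}

```text
time_s: 6.87
ee_pos: [0.6333, 0.0899, 0.111]
eef_rot: [0.002, 0.96, -0.052]
force: [0.6, -0.3, 0.8]
grip_width: 0.0208
```

```bash
python3 st.py 9 top scene
python3 - <<'E'
from h import *
a=cv2.imread('pics/scene9.png')[160:350,330:550];b=cv2.imread('pics/top9.png')[0:170,220:380]
a=cv2.resize(a,(440,380),interpolation=3);b=cv2.resize(b,(357,380),interpolation=3)
cv2.imwrite('pics/c9.png',np.hstack([a,b]))
p,d,K,E=load('pics/top9.npz');W=dep(d,K,E)
for v in (60,90,100,108,115,122): print(v,W[v,305].round(3),p[v,305])
E
```

```text
t 6.8667 tcp [0.6333 0.0899 0.111 ] F [ 0.6 -0.3  0.8] w 0.0208
bin [-81.    3.8] z 0.011 lean 35.0 fingeryaw -3.09 leanyaw -3.0 yz 0.001
60 [0.855 0.069 0.187] [233 233 237]
90 [0.798 0.068 0.186] [233 233 237]
100 [0.78  0.067 0.184] [220 242 241]
108 [0.764 0.067 0.185] [220 242 241]
115 [0.751 0.067 0.188] [217 229 231]
122 [0.738 0.066 0.187] [243 243 245]
```

View pics/c9.png

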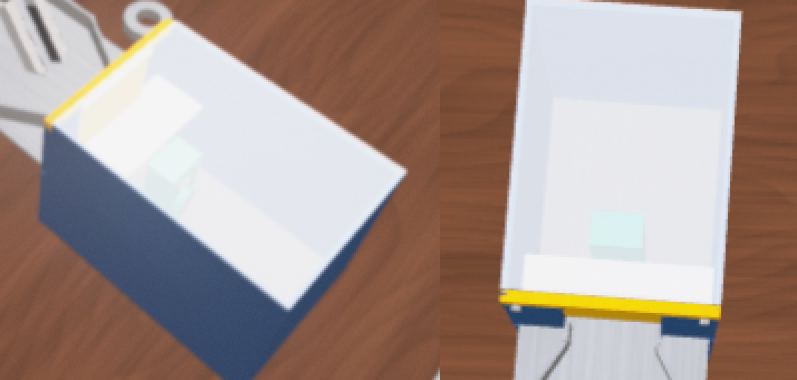

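```bash
python3 - <<'E'
from h import *
P=[];pts=[]
for n in ['top','scene']:
    p,d,K,E=load(f'pics/{n}9.npz'); q=p.astype(int)
    m=((q[...,1]-q[...,0]>12)&(q.min(-1)>150)).astype(np.uint8)*255
    m[:, :240]=0;m[:,560:]=0; c=big(m); r=cv2.minAreaRect(c); print(n,cv2.boundingRect(c),r,cv2.contourArea(c))
    cv2.imwrite(f'pics/m{n}.png',m)
    T=np.linalg.inv(E); P.append(K@T[:3])
    hue=q[m>0]; print(np.unique(hue,axis=0,return_counts=True)[1].max())
    ms=cv2.resize((p[50:150,270:350] if n=='top' else p[210:290,380:460])[:,:,::-1],None,fx=6,fy=6,interpolation=0)
    cv2.imwrite(f'pics/z{n}.png',ms[:600,:800])
E
python3 -c "
import cv2,numpy as np
a=cv2.imread('pics/ztop.png');b=cv2.imread('pics/zscene.png')
a=cv2.resize(a,(400,500),interpolation=0);b=cv2.resize(b,(400,400),interpolation=0);b=np.vstack([b,np.zeros((100,400,3),np.uint8)])
cv2.imwrite('pics/z9.png',np.hstack([a,b]))"
```

```text
top (287, 94, 25, 22) ((298.58197021484375, 104.59837341308594), (23.720361709594727, 20.280006408691406), 5.194429397583008) 351.0
131
scene (418, 258, 5, 5) ((419.25006103515625, 259.2500305175781), (2.1213202476501465, 5.656853675842285), 45.0) 5.5
3
```

View pics/z9.png

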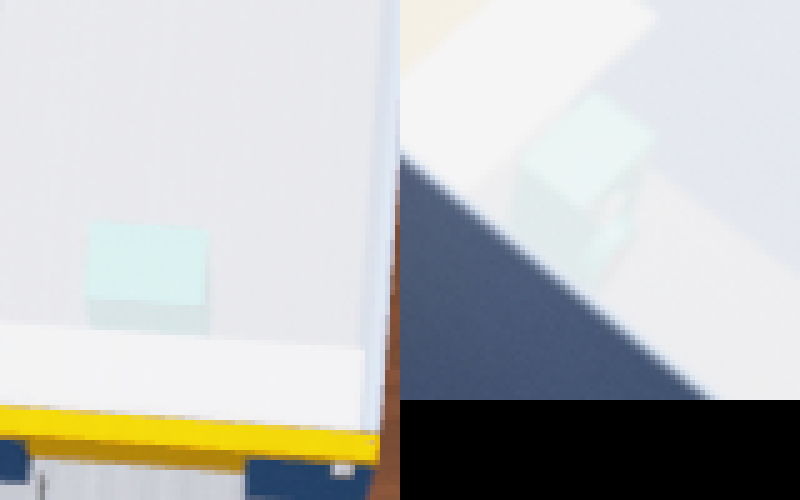

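Run:
```python
from h import *
P=[]
for n in ['top','scene']:
    p,d,K,E=load(f'pics/{n}9.npz'); P.append(K@np.linalg.inv(E)[:3])
t=np.array([(90,222),(208,229),(205,304),(86,298)],float)/5+[270,50]
s=np.array([(255,135),(183,207),(121,162),(198,92)],float)/5+[380,210]
X=cv2.triangulatePoints(P[0],P[1],t.T,s.T);X=(X[:3]/X[3]).T
for x in X: print(x.round(3),(w2b(x)*1000).round(1))
```

```text
[0.815 0.105 0.112] [99.9 27.6]
[0.813 0.058 0.113] [100.6 -19.3]
[0.783 0.058 0.112] [ 70.5 -20.1]
[0.786 0.106 0.11 ] [70.3 27.8]
```

{"name": "jog_arm", "arguments": {
  "rows": [-0.015,0.0008,0.005,0,0,0,0.78,-0.02,0.001,0.015,0,0,0,0.78,-0.02,0.001,0.025,0,0,0,0.78,-0.02,0.001,0.03,0,0,0,0.78,-0.02,0.001,0.03,0,0,0,0.78,-0.02,0.001,0.02,0,0,0,0.78,0,0,0,0,0,0,0.78,0,0,0,0,0,0,0.78]
}}

```text
time_s: 7.63
ee_pos: [0.5197, 0.0958, 0.2376]
eef_rot: [0.003, 0.957, -0.051]
force: [0.3, -0.2, -0.7]
grip_width: 0.0206
```

{"name": "jog_arm", "arguments": {
  "rows": [0,0,0,0,0,0,0.78,0,0,0,0,0,0,0.78,0,0,0,0,0,0,0.78,0,0,0,0,0,0,0.78,0,0,0,0,0,0,0.78,0,0,0,0,0,0,0.78,0,0,0,0,0,0,0.78,0,0,0,0,0,0,0.78]
}}

```text
time_s: 8.3
ee_pos: [0.5194, 0.0956, 0.2359]
eef_rot: [0.002, 0.96, -0.053]
force: [-0.3, 0.2, -0.0]
grip_width: 0.0203
```

```bash
python3 st.py 10 top scene
python3 - <<'E'
from h import *
a=load('pics/top0.npz')[0].astype(int);b=load('pics/top10.npz')[0].astype(int)
for n,(x,y) in dict(spray=(384,227),jar=(397,185),bearing=(198,193)).items():
    print(n,np.abs(a-b)[y-20:y+20,x-20:x+20].mean())
a=cv2.imread('pics/scene10.png')[130:350,300:550];b=cv2.imread('pics/top10.png')[0:170,220:380]
a=cv2.resize(a,(432,380),interpolation=3);b=cv2.resize(b,(357,380),interpolation=3)
cv2.imwrite('pics/c10.png',np.hstack([a,b]))
E
```

```text
t 8.3 tcp [0.5194 0.0956 0.2359] F [-0.3  0.2 -0. ] w 0.0203
bin [-195.     3.8] z 0.1359 lean 34.99 fingeryaw -3.1 leanyaw -3.02 yz 0.001
spray 0.480625
jar 0.740625
bearing 0.6125
```

View pics/c10.png

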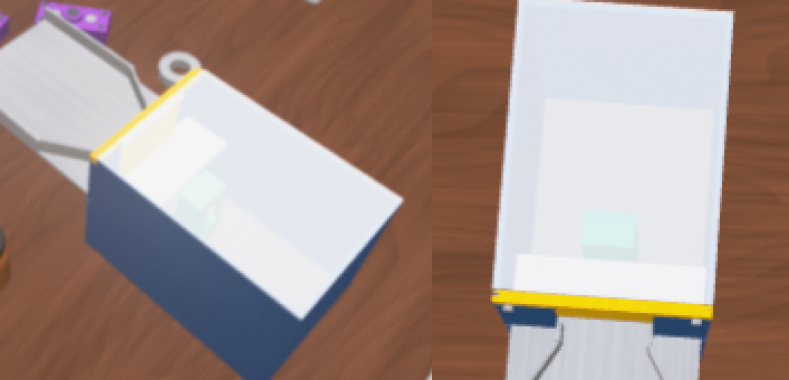

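View pics/top10.png

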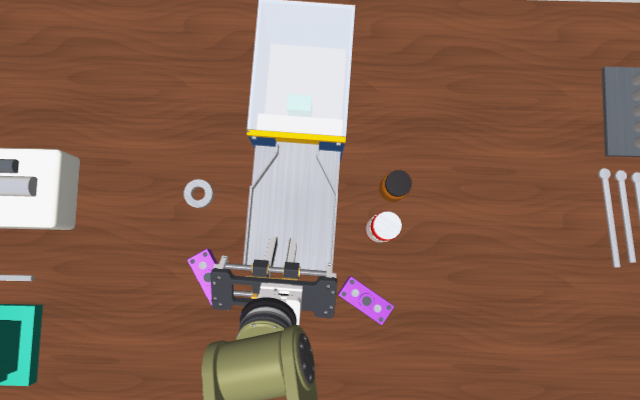

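The pump is in the bin (top 299,104) and the shelf is empty. The spray can, jar and bearing have not moved. I'll compare the flap region with its starting picture before handing in.

Run:
```python
from h import *
for n,(y0,y1,x0,x1) in dict(top=(105,150,245,350),scene=(165,225,350,420)).items():
    a=load(f'pics/{n}0.npz')[0].astype(int);b=load(f'pics/{n}10.npz')[0].astype(int);c=load(f'pics/{n}8.npz')[0].astype(int)
    f=lambda q:(np.abs(a-q)[y0:y1,x0:x1].max(-1)>12).sum()
    print(n,'now vs start',f(b),'; flap open vs start',f(c))
from station import ctrl
ctrl.hand_in()
```

```text
top now vs start 258 ; flap open vs start 935
scene now vs start 103 ; flap open vs start 1251
the job is handed in; nothing more can be done
```

The teal pump body is inside the blue bin, the fingers are back out and the flap looks shut. I've handed the job in, at about 8.4 s on the clock. I pushed only, with the fingers 20 mm apart and leaning 35°, squaring the part up on the way to the funnel and then pushing straight in.

**Pump:** It dropped to the bin floor but landed standing on end, not lying flat. Triangulated from two views, its top is at z ≈ 0.112 m. That is about 12 mm above shelf level, and the part stands about 10 mm clear of the shelf edge.

**Flap:** In both last views it hangs down behind the lintel as at the start. The start-to-end picture comparison was not a perfect match: 258 pixels differed in the top view and 103 in the scene view, against 935 and 1251 with the flap held open. I take the leftover to be the pump now showing behind it, but I handed in from the same script that printed these figures, so I did not look into it first.

**Rest of the scene:** The spray can, jar and bearing are unmoved in the top view. The force readings stayed under about 10 N, and the arm was clear of everything at hand-in.

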